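Slide the primed model to the spraying stop

TASK

On the model painter's spraying rail, press down the yellow pad in the middle of the black carriage to free its brake and, keeping it pressed, push the carriage along the rail until it is right up against the red stop. Then let the pad come back up so that the brake holds the carriage there. Never force the carriage along with its brake on, do not touch the freshly primed model, and leave the other things on the bench where they stand.

Things in the scene. Friction and masses are not known exactly. Their poses are not given: they have to be found in the camera images.
- rail: Fixed spraying rail: blue base board 90 mm wide and 540 mm long with two aluminium tracks (tops 34 mm above the table) along it. Origin: centre of its underside, on the table. The rail runs along its own y axis; the model stands on its +x side.
- carriage (a joint): Where the black carriage is along the rail, in m: 0 at the middle of the rail, growing towards the rail's +y. It is captive on the rail and cannot be lifted off. Brake on, it holds against about 15 N; with the pad pressed it slides with about 1.5 N.
- carriage_mid (a point): Point of the carriage on the rail's centre line at table height (z 0), midway between the carriage's two ends; axes parallel to the rail's. The carriage is 130 mm long along the rail and 100 mm wide. Its two ends are solid black blocks, each 30 mm long, tops 66 mm above the table, with a 70 mm long space between them for the pad, open to the sides save for low side strips with tops 50 mm above the table.
- pad_top (a point): Centre of the top face of the yellow press pad, which fills the middle of the carriage: 58 mm across the rail by 66 mm along it, 60 mm above the table at rest, so 6 mm below the carriage's end blocks. It moves straight down with the press and always travels with the carriage. A fingertip pressed on it may drive the carriage by friction, or push on the end block ahead.
- pad (a joint): How far the yellow pad is pressed down, in m: 0 up (brake on), 0.010 fully down. It starts to move at about 10 N and takes about 14 N fully down; the brake is free from 0.002 on. It springs back up when let go.
- red_stop: Red stop, fixed across the rail at the spraying position: a bar 112 mm wide across the rail, 20 mm thick along it, from 36 to 66 mm above the table, on two legs, with a small steel screw head on top (to 74 mm). Origin: on the rail's centre line at table height, mid-thickness; axes parallel to the rail's. It may stand on either side of the carriage. With the carriage against it, its origin is 75 mm from carriage_mid.
- grey_stop: The same stop in grey, fixed at the other end of the carriage's run; not the one wanted. Origin as for the red stop.
- model: Small white and grey figure in wet primer, 50 mm tall and 45 mm wide, on a cork on the carriage's arm, 108 mm from the rail's centre line on the rail's +x side; it rides with the carriage. Origin: under its feet, 70 mm above the table; its top is 120 mm above the table.
- paint_jar_blue: Loose glass paint jar with blue cap, 38 mm across, 45 mm tall, on the table on the rail's near side. Origin: centre of underside.
- paint_jar_orange: Loose glass paint jar with orange cap, 38 mm across, 45 mm tall, on the table on the rail's near side. Origin: centre of underside.
- thinner_bottle: Loose clear bottle with white cap, 52 mm across, 110 mm tall, beyond the model. Origin: centre of underside.
- mixing_cup: Loose steel cup, 48 mm across, 45 mm tall, beyond the model. Origin: centre of underside.
- parts_tray: Loose white tray 100 x 140 x 25 mm, left of the rail. Origin: centre of underside.
- brush: Loose blue paint brush 168 mm long and 8 mm thick lying on the table, right of the rail. Its x axis runs along it; origin near its middle, on its underside.
- clip_block: Loose cardboard block 70 x 50 x 28 mm with a skewer and blue clip (106 mm tall), right of the rail. Origin: centre of underside.
Things that resemble listed ones, but are neither listed nor needed, are in the scene too. What is meant by the red_stop is not brown, and is the smaller of those in its own colour.

How it is judged:
On the way, in this order (a step that is already met when the one before it is completed fails the run):
1. the yellow pad is pressed down at least 1 mm, before the carriage has reached the red stop (value of joint pad above 0.001 m), for 0.05 s.
2. the carriage is up against the red stop (gap at most 3 mm) with the pad still pressed (horizontal distance between red_stop and carriage_mid below 0.078 m and value of joint pad above 0.0005 m), for 0.1 s.
At the end, for the whole second after the job is handed in: The carriage stands at rest against the red stop with a gap of at most 3 mm (carriage_mid within 78 mm of the red stop's origin), and the pad is up again to within 1 mm, so that the brake holds (horizontal distance between red_stop and carriage_mid below 0.078 m and value of joint pad below 0.001 m and velocity of joint carriage between -0.005 and 0.005 m/s); the robot touches nothing.
It fails at once if the carriage is forced along (faster than 10 mm/s) with the pad not pressed (less than 0.2 mm down) (value of joint pad below 0.0002 m and (velocity of joint carriage above 0.01 m/s or velocity of joint carriage below -0.01 m/s)).
It fails at once if the robot touches the model (contact force between any of the arm, the fingers and model above 0.3 N).
It fails at once if one of the other things is moved by more than 15 mm or lifted (distance of any of paint_jar_blue, paint_jar_orange, thinner_bottle, mixing_cup, parts_tray, brush, clip_block from where it was at the start of the episode above 0.015 m).
It also fails if it takes over 38 s, if anything falls off the work surface, if the arm or the gripper's body presses on something with over 40 N, if the wrist force passes 120 N, or if a joint passes its speed limit or range.

ROBOT

A 7-joint arm with a two-finger parallel gripper is mounted at the origin on the work surface. World frame = base frame: x ahead of the robot, y to its left, z up, the work surface at z = 0. Lengths are in m, angles in rad, forces in N, time in s.
With the tool pointing down it reaches from about 0.4 to 0.9 m from the base axis. Payload 5.5 kg.
Tool frame: the origin (TCP) lies at the very end of the fingers, on their centre line; the grasp point (between the pads) lies env.hold_point_z behind it (env.hold_point_z is the distance from the TCP to the grasp point, in m); z points along the fingers, y is the direction in which the jaws open and shut (so a half turn about z gives the same grasp; the last joint's range is limited). The gripper opens to 92 mm and grips with 3 to 60 N. Pads are 19 mm wide; open, the fingers measure 130 mm over their backs; the gripper's body (75 mm by 190 mm) begins 47 mm behind the grasp point.
Start: joints at [1.411, 0.501, -0.427, 1.55, 0.221, 1.138, -0.21], TCP at [0.267, -0.593, 0.227] pointing down, gripper open.
Joint ranges: [-2.88, 2.88], [-0.31, 2.03], [-1.54, 1.56], [0.2, 2.42], [-1.41, 4.55], [0.19, 2.02], [-2.57, 2.57]. Speed limits (rad/s): [2.57, 2.57, 3.14, 3.14, 3.14, 3.14, 3.14].

INTERFACE

Orientations are given as a unit quaternion [x, y, z, w].
In Python, from plant import env, vision gives the robot as it stands. The module is installed in compiled form; this text tells all that it offers.
- The arm moves only by the tool play_rows, never from a script. Its argument "moves" is a list of rows, each a list of 5 numbers: the shift along the tool's x, y, z in mm, then the turn about the tool's z in degrees, then the opening in per cent of the stroke, from 0 (shut) to 100 (fully open). In form: [[dx, dy, dz, turn, gripper], ...]. A call has 1 to 10 rows; each row shifts and turns the commanded pose from where the row before left it, along the tool's axes as they then stand; what a row does not reach is not made up. A row lasts 1/10 s, in which the tool goes at most 50 mm and 8.59 degrees, less where a joint would pass 70% of its speed; a pose out of reach is approached as far as the arm can. A call is refused whole if a number of a shift passes 50 or a number of a turn 8.59, either way. A call with a gripper value outside its range is refused whole. The fingers move at their own pace and stop on an object; "squeeze" is the grip in N (left out, the last holds). Time passes only in rows, so rows that do not move let the fingers close. It gives the time, the measured TCP pose, the force and the opening at its end, in the units of the state.
- env.observe(): the state, without advancing time (a new reading comes with each control period).
- vision.read_camera(name): name is "scene" or "side" or "wrist"; returns the picture (480x640x3 uint8, blue, green, red); there is no depth.
- vision.get_calibration(name): a dict with "fov_y" (degrees; the focal length in pixels is half the picture's height over the tangent of half this angle, whatever the lens; pixels are square), "cx", "cy" (the principal point, pixels), "world_to_cam" (4x4, takes a point from world to camera coordinates); the wrist camera has in their place "T_tool_cam" (4x4, takes a point from camera to tool coordinates, whose origin is the TCP and whose axes are the flange's). Camera axes: x right, y down, z forward; pixel columns grow to the right and rows downward; lengths in m; the calibration is good to about 2 mm. The wrist camera is an equidistant fisheye: a pixel r from the principal point sees the ray r / f radians off the axis. A picture is of the moment at which its call begins: read the wrist's pose just before it. get_calibration takes no time and is no camera call.
- env.hand_in(): hands the job in, once; it reports no verdict.
Trained networks look in the newest picture that a camera, given by its name, has taken for a name from the list of things; names that differ only in an ending like _2 or _b are one class to them, and where a whole thing is asked for, a point or a joint stands for the part that bears it (a point fixed in the world has none). Each returns a list of dicts, best first, with "score" (0 to 1); they miss things now and then, are a little off and sometimes report something else, mostly with a low value. They report only what shows in the picture. A call takes as long as a camera call. They do not tell look-alikes from the thing itself.
- vision.spot_in(query, camera): "box" ([centre column, centre row, width, height] in pixels, round what is visible of it).
The state is a dict: "time_s": time; "joint_pos": joint angles; "dq": joint speeds; "effort": joint torques, N m; "ee_pos": TCP position; "eef_rot": TCP orientation; "ft_force": force on the tool from outside, world axes, zero at the start; "ft_torque": the same for the moment, N m; "gripper_width": finger opening in m.
Only numpy, scipy, OpenCV 4.12 (cv2) and the standard library are available. Lean on these libraries where they do the work, as an engineer would, in place of code of your own. Each camera call takes 0.05 s, during which the arm holds its last target.

## Working session

There is one attempt and no reset: what is moved stays moved. The work goes in short steps, Python scripts to look and compute and a tool call to move; the robot and the scene stay as the last step left them, time stands still between calls to the robot, and variables do not carry over. Pictures are saved under pics/ and viewed, and the job is handed in when it is done.

Besides the shell and the picture viewer there is one more tool, called after "Request:" as name(argument=value, ...) on one line, values as JSON. play_rows: Moves the arm, as the interface text tells. Its arguments: {"type":"object","properties":{"moves":{"type":"array"},"squeeze":{"type":"number"}},"required":["moves"]}

```bash
mkdir -p pics
python3 - <<'E'
from plant import env, vision
import cv2
s=env.observe(); print({k:(v if isinstance(v,float) else [round(float(x),4) for x in v] if hasattr(v,'__len__') else v) for k,v in s.items()}, env.hold_point_z)
for n in ["scene","side"]:
    cv2.imwrite(f"pics/{n}0.png",vision.read_camera(n))
    for q in ["red_stop","grey_stop","carriage","pad_top","model"]:
        print(n,q,[(round(d['score'],2),[round(float(x)) for x in d['box']]) for d in vision.spot_in(q,n)][:4])
    print(vision.get_calibration(n))
E
```

```text
{'time_s': 0.0, 'joint_pos': [1.4112, 0.5018, -0.4268, 1.5514, 0.2208, 1.1383, -0.2103], 'dq': [0.0021, 0.0012, 0.0001, 0.003, -0.001, -0.0, -0.0018], 'effort': [-0.0006, -56.6593, -5.8166, -27.9109, -0.0688, 0.031, 0.0002], 'ee_pos': [0.2664, -0.5922, 0.2257], 'eef_rot': [0.9777, 0.2098, -0.0002, -0.0009], 'ft_force': [0.1206, 0.9301, 0.4766], 'ft_torque': [0.0502, -0.0332, -0.014], 'gripper_width': 0.09220497992772983} 0.0188
scene red_stop [(0.95, [360, 124, 39, 66]), (0.83, [404, 183, 34, 44]), (0.63, [304, 171, 26, 46]), (0.23, [354, 170, 15, 22])]
scene grey_stop [(0.69, [278, 252, 31, 55])]
scene carriage [(0.69, [343, 220, 72, 70]), (0.52, [470, 153, 72, 52])]
scene pad_top [(0.84, [340, 212, 33, 32])]
scene model [(0.54, [366, 236, 19, 19])]
{'fov_y': 51.33006789919824, 'cx': 326.8480724770396, 'cy': 231.38572627237016, 'world_to_cam': array([[ 0.61262967,  0.79036168, -0.00364708, -0.34772634],
       [ 0.67152598, -0.52293948, -0.52496396, -0.34204102],
       [-0.41681861,  0.31915939, -0.85111664,  1.40911452],
       [ 0.        ,  0.        ,  0.        ,  1.        ]])}
side red_stop [(0.87, [305, 331, 43, 35]), (0.87, [389, 298, 46, 30]), (0.16, [333, 273, 28, 25])]
side grey_stop [(0.67, [360, 237, 38, 32])]
side carriage [(0.59, [323, 275, 73, 56])]
side pad_top [(0.93, [334, 274, 22, 19]), (0.61, [329, 294, 114, 157])]
side model [(0.65, [324, 272, 63, 60]), (0.52, [299, 250, 10, 14])]
{'fov_y': 56.40159028539281, 'cx': 324.4823024411043, 'cy': 247.61220098156204, 'world_to_cam': array([[-0.94463241, -0.32778129, -0.01513418,  0.55074   ],
       [-0.23348939,  0.70386741, -0.67086018,  0.18796676],
       [ 0.23054787, -0.63018259, -0.74142942,  1.18225586],
       [ 0.        ,  0.        ,  0.        ,  1.        ]])}
```

View pics/scene0.png

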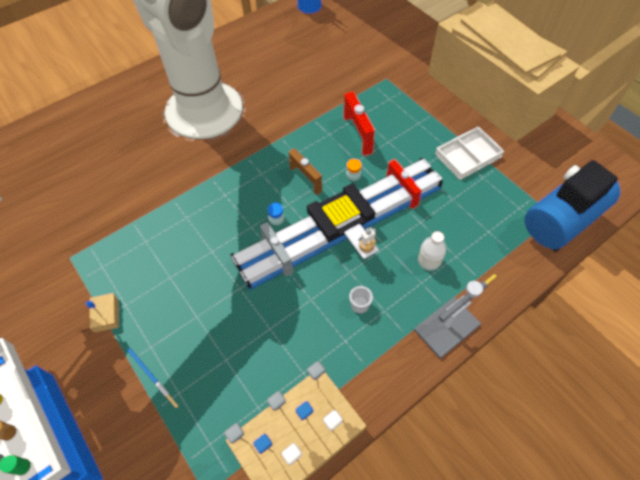

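View pics/side0.png

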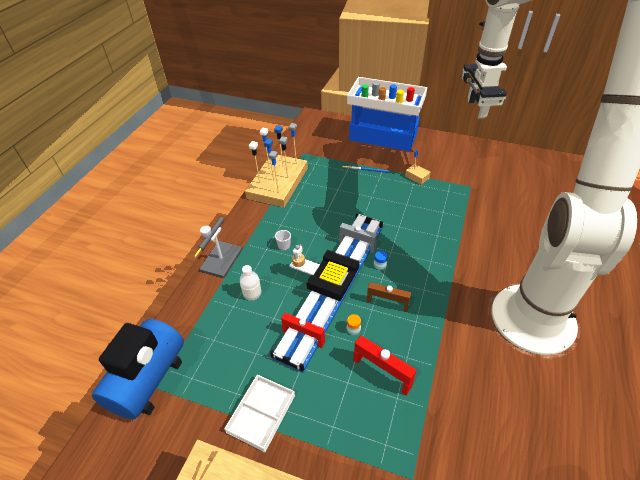

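The red stop wanted is the small one on the rail (scene 404,183; side 303,330). The large red bar off the rail and the brown bar are look-alikes. Next I zoom in to pick points.

Run:
```python
import cv2
a=cv2.imread("pics/scene0.png")[140:300,220:460]; cv2.imwrite("pics/sz.png",cv2.resize(a,None,fx=3.3,fy=3.3,interpolation=cv2.INTER_CUBIC))
a=cv2.imread("pics/side0.png")[205:375,260:420]; cv2.imwrite("pics/dz.png",cv2.resize(a,None,fx=3.5,fy=3.5,interpolation=cv2.INTER_CUBIC))
```

```text
(no output)
```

View pics/sz.png

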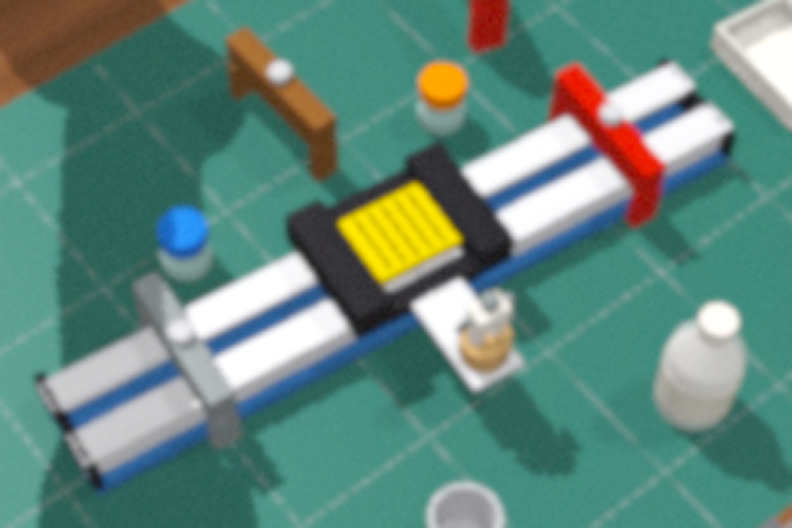

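View pics/dz.png

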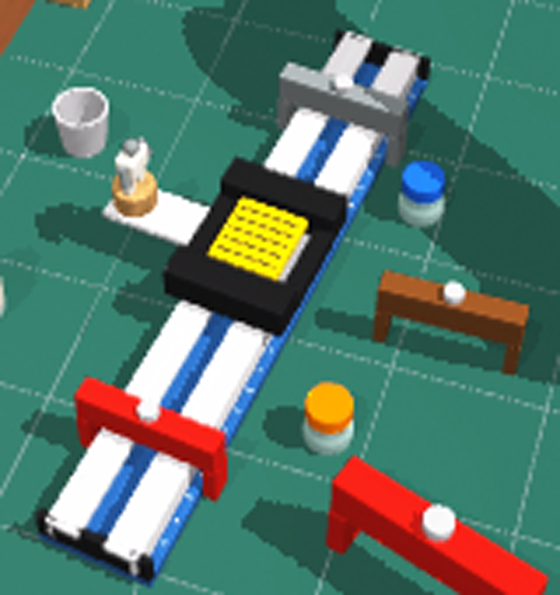

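```bash
cat > h.py <<'E'
import numpy as np
from plant import env, vision
def ray(n,p):
    c=vision.get_calibration(n); f=240/np.tan(np.radians(c['fov_y'])/2)
    d=np.array([(p[0]-c['cx'])/f,(p[1]-c['cy'])/f,1]); W=np.array(c['world_to_cam'])
    R,t=W[:3,:3],W[:3,3]; return -R.T@t, R.T@d
def onz(n,p,z):
    o,d=ray(n,p); return o+d*(z-o[2])/d[2]
def tri(p1,p2):
    A=np.zeros((3,3));b=np.zeros(3)
    for n,p in(("scene",p1),("side",p2)):
        o,d=ray(n,p);d=d/np.linalg.norm(d);M=np.eye(3)-np.outer(d,d);A+=M;b+=M@o
    return np.linalg.solve(A,b)
E
python3 - <<'E'
from h import *
np.set_printoptions(precision=4,suppress=True)
S=lambda x,y:(220+(x+.5)/3.3-.5,140+(y+.5)/3.3-.5)
D=lambda x,y:(260+(x+.5)/3.5-.5,205+(y+.5)/3.5-.5)
print("grey",onz("scene",S(179,333),.07),onz("side",D(344,84),.07),tri(S(179,333),D(344,84)))
print("red",onz("scene",S(612,112),.07),onz("side",D(148,411),.07),tri(S(612,112),D(148,411)))
ps=[S(*p) for p in[(337,222),(417,182),(462,237),(385,283)]]
pd=[D(*p) for p in[(308,233),(273,280),(210,247),(243,197)]]
a=[];b=[]
for s,d in zip(ps,pd):
    a.append(onz("scene",s,.06));b.append(onz("side",d,.06));print(a[-1],b[-1],tri(s,d))
print("pad",np.mean(a,0),np.mean(b,0))
for nm,s,d in[("cap blue",S(182,232),D(424,182)),("cap or",S(442,82),D(330,408)),("model",S(495,305),D(131,155))]: print(nm,tri(s,d))
print("rail ends",[onz("scene",S(*p),.034) for p in[(40,378),(95,478),(664,62),(733,132)]])
print([onz("side",D(*p),.034) for p in[(340,36),(428,64),(42,525),(152,575)]])
E
```

```text
grey [ 0.5125 -0.1049  0.07  ] [ 0.5154 -0.1087  0.07  ] [ 0.5145 -0.1057  0.0733]
red [0.5521 0.25   0.07  ] [0.5558 0.245  0.07  ] [0.5544 0.2474 0.0743]
[0.5006 0.0373 0.06  ] [0.4987 0.0472 0.06  ] [0.4987 0.0407 0.0535]
[0.5083 0.1035 0.06  ] [0.5104 0.0996 0.06  ] [0.5098 0.102  0.0631]
[0.5645 0.0986 0.06  ] [0.5666 0.0846 0.06  ] [0.5663 0.0931 0.069 ]
[0.5613 0.0324 0.06  ] [0.5587 0.0283 0.06  ] [0.56   0.0309 0.0614]
pad [0.5337 0.068  0.06  ] [0.5336 0.0649 0.06  ]
cap blue [ 0.4289 -0.0482  0.0417]
cap or [0.4388 0.185  0.0436]
model [0.6416 0.0569 0.1107]
rail ends [array([ 0.464 , -0.1907,  0.034 ]), array([ 0.5504, -0.2023,  0.034 ]), array([0.5226, 0.3376, 0.034 ]), array([0.6037, 0.3315, 0.034 ])]
[array([ 0.5443, -0.2002,  0.034 ]), array([ 0.4606, -0.1902,  0.034 ]), array([0.6023, 0.3339, 0.034 ]), array([0.5166, 0.3445, 0.034 ])]
```

Run:
```python
from plant import env, vision
import numpy as np
np.set_printoptions(precision=3,suppress=True)
print(vision.get_calibration("wrist"), env.observe()['time_s'])
```

```text
{'fov_y': 65.70646984690485, 'cx': 319.0705550183366, 'cy': 244.81254870247076, 'T_tool_cam': array([[ 0.001, -0.959, -0.282,  0.076],
       [ 1.   ,  0.   ,  0.   , -0.   ],
       [-0.   , -0.282,  0.959, -0.157],
       [ 0.   ,  0.   ,  0.   ,  1.   ]])} 0.6
```

Request:
play_rows(moves=[[0, 0, 0, 7.6, 0], [0, 0, 0, 7.6, 0], [0, 0, 0, 7.6, 0], [0, 0, 0, 7.6, 0], [10, -34, 0, 0, 0], [10, -34, 0, 0, 0], [10, -34, 0, 0, 0], [10, -34, 0, 0, 0], [10, -34, 0, 0, 0], [10, -34, 0, 0, 0]])

```text
time_s: 1.6
ee_pos: [0.3488, -0.3951, 0.227]
eef_rot: [0.999, -0.054, 0.0, 0.0]
ft_force: [0.7, 0.5, 1.2]
gripper_width: 0.0165
```

Request:
play_rows(moves=[[10, -34, 0, 0, 0], [10, -34, 0, 0, 0], [10, -34, 0, 0, 0], [10, -34, 0, 0, 0], [10, -34, 0, 0, 0], [10, -34, 0, 0, 0], [10, -34, 0, 0, 0], [10, -34, 0, 0, 0], [10, -34, 0, 0, 0], [10, -34, 0, 0, 0]])

```text
time_s: 2.6
ee_pos: [0.4848, -0.0678, 0.2271]
eef_rot: [0.999, -0.054, 0.0, 0.0]
ft_force: [0.9, -0.1, 0.0]
gripper_width: 0.0004
```

Request:
play_rows(moves=[[8, -34, 0, 0, 0], [8, -34, 0, 0, 0], [8, -34, 0, 0, 0], [0, 0, 20, 0, 0], [0, 0, 20, 0, 0], [0, 0, 20, 0, 0], [0, 0, 0, 0, 0]])

```text
time_s: 3.3
ee_pos: [0.5171, 0.0295, 0.1645]
eef_rot: [0.999, -0.054, -0.002, 0.0]
ft_force: [0.1, 0.2, 0.7]
gripper_width: 0.0004
```

Run:
```python
from plant import env, vision
import cv2
s=env.observe(); print(s['time_s'],s['ee_pos'],s['eef_rot'],s['ft_force'])
a=vision.read_camera("wrist"); cv2.imwrite("pics/w1.png",a)
s=env.observe(); print(s['ee_pos'])
```

```text
3.3 [0.51708719 0.0295347  0.16449794] [ 9.98555180e-01 -5.36830628e-02 -2.38107705e-03  1.11566420e-04] [0.06937243 0.15620679 0.66034433]
[0.5181594  0.02973315 0.1659439 ]
```

View pics/w1.png

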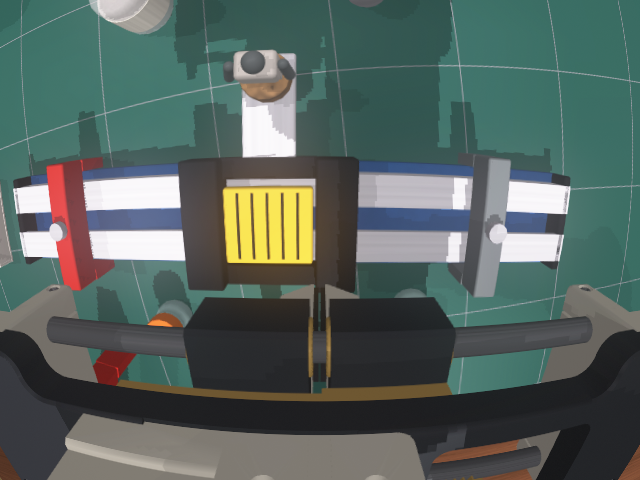

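```bash
cat >> h.py <<'E'
from scipy.spatial.transform import Rotation as Ro
def won(p,z,pos,q):
    c=vision.get_calibration("wrist"); f=240/np.tan(np.radians(c['fov_y'])/2)
    v=np.array([p[0]-c['cx'],p[1]-c['cy']]); r=np.linalg.norm(v); th=r/f
    d=np.array([*(v/r*np.sin(th)),np.cos(th)]); T=np.array(c['T_tool_cam']); R=Ro.from_quat(q).as_matrix()
    o=R@T[:3,3]+pos; d=R@T[:3,:3]@d
    return o+d*(z-o[2])/d[2]
E
python3 - <<'E'
from h import *
np.set_printoptions(precision=4,suppress=True)
s=env.observe();p=np.array(s['ee_pos']);q=s['eef_rot']
P=[won(c,.06,p,q) for c in[(225,187),(312,185),(313,263),(226,264)]]
for x in P: print(x)
m=np.mean(P,0);print("pad",m)
r=won((57,231),.072,p,q);g=won((498,233),.072,p,q);print("red",r,"grey",g)
u=(r-g)[:2];print(np.degrees(np.arctan2(u[0],u[1])));u/=np.linalg.norm(u)
print("dist",np.linalg.norm((r-m)[:2]))
R=Ro.from_quat(q).as_matrix();print("tool delta to pad centre",R.T@(m-p), R)
E
```

```text
[0.5672 0.0929 0.06  ]
[0.561 0.03  0.06 ]
[0.5029 0.0358 0.06  ]
[0.5089 0.1022 0.06  ]
pad [0.535  0.0652 0.06  ]
red [0.5555 0.2465 0.072 ] grey [ 0.5148 -0.1061  0.072 ]
6.57642973886289
dist 0.18241881466917653
tool delta to pad centre [ 0.0132 -0.0371  0.1059] [[ 0.9942 -0.1073 -0.0026]
 [-0.1073 -0.9942  0.0002]
 [-0.0026  0.0001 -1.    ]]
```

Request:
play_rows(moves=[[7, -22, 0, 0, 0], [6, -22, 0, 0, 0], [0, 0, 25, 0, 0], [0, 0, 25, 0, 0], [0, 0, 25, 0, 0], [0, 0, 20, 0, 0], [0, 0, 0, 0, 0], [0, 0, 0, 0, 0]])

```text
time_s: 4.15
ee_pos: [0.5376, 0.0722, 0.0729]
eef_rot: [0.999, -0.054, 0.001, -0.0]
ft_force: [0.6, 0.2, -0.6]
gripper_width: 0.0001
```

Run:
```python
from plant import env, vision
import cv2
s=env.observe(); print(s['time_s'],s['ee_pos'],s['eef_rot'],s['ft_force'])
cv2.imwrite("pics/w2.png",vision.read_camera("wrist"))
a=vision.read_camera("side")[205:375,260:420]; cv2.imwrite("pics/d2.png",cv2.resize(a,None,fx=3.5,fy=3.5,interpolation=cv2.INTER_CUBIC))
```

```text
4.15 [0.53764304 0.07224782 0.07290493] [ 9.98543767e-01 -5.39444436e-02  5.61771370e-04 -1.65644486e-04] [ 0.6364149   0.20482484 -0.61669155]
```

View pics/w2.png

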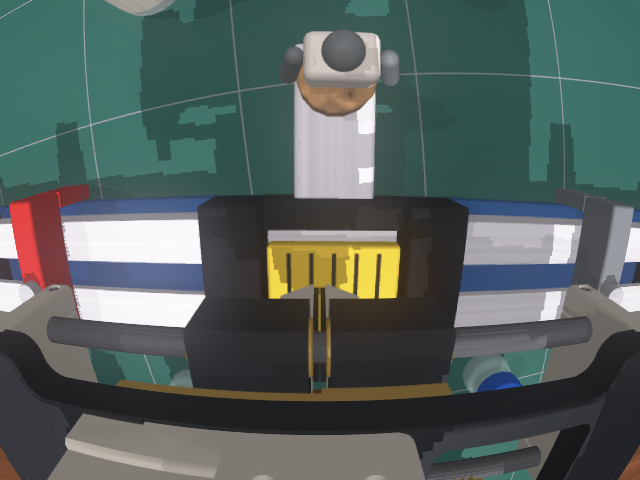

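View pics/d2.png

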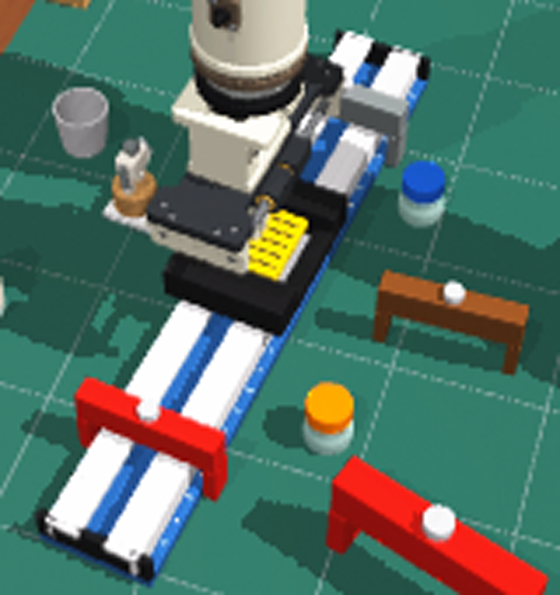

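Request:
play_rows(moves=[[0, 0, 7, 0, 0], [0, 0, 4, 0, 0], [0, 0, 2, 0, 0], [0, 0, 2, 0, 0], [0, 0, 2, 0, 0], [0, 0, 0, 0, 0], [0, 0, 0, 0, 0]])

```text
time_s: 4.95
ee_pos: [0.5373, 0.072, 0.0559]
eef_rot: [0.999, -0.054, 0.0, 0.0]
ft_force: [-2.2, -1.8, 11.0]
gripper_width: 0.0005
```

Request:
play_rows(moves=[[0, 0, 1, 0, 0], [0, 0, 1, 0, 0], [0, 0, 1, 0, 0], [0, 0, 0, 0, 0]])

```text
time_s: 5.35
ee_pos: [0.5373, 0.072, 0.053]
eef_rot: [0.999, -0.054, 0.001, 0.0]
ft_force: [-3.5, -1.8, 12.9]
gripper_width: 0.0005
```

Request:
play_rows(moves=[[0, -1, 0, 0, 0], [0, -2, 0, 0, 0], [0, -3, 0, 0, 0], [0, -4, 0, 0, 0], [0, -4, 0, 0, 0], [0, -4, 0, 0, 0], [0, -4, 0, 0, 0], [0, -4, 0, 0, 0], [0, -2, 0, 0, 0], [0, 0, 0, 0, 0]])

```text
time_s: 6.35
ee_pos: [0.5406, 0.1007, 0.0533]
eef_rot: [0.999, -0.054, 0.001, -0.0]
ft_force: [-2.0, 0.5, 12.1]
gripper_width: 0.0008
```

Run:
```python
from plant import env, vision
import cv2
s=env.observe(); print(s['time_s'],s['ee_pos'],s['ft_force'])
cv2.imwrite("pics/w3.png",vision.read_camera("wrist"))
```

```text
6.35 [0.54063883 0.10072443 0.05325268] [-1.97124078  0.52407229 12.09064108]
```

View pics/w3.png

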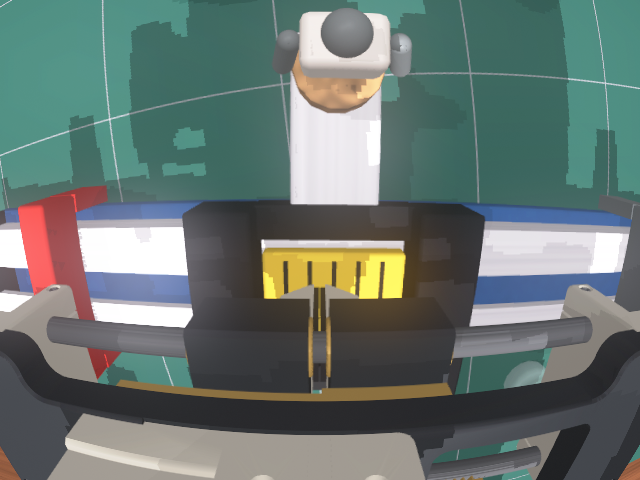

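The carriage is travelling with the fingertip: the pad is still centred at about column 333.

Request:
play_rows(moves=[[0, -3, 0, 0, 0], [0, -5, 0, 0, 0], [0, -8, 0, 0, 0], [0, -9, 0, 0, 0], [0, -9, 0, 0, 0], [0, -9, 0, 0, 0], [0, -8, 0, 0, 0], [0, -6, 0, 0, 0], [0, -4, 0, 0, 0], [0, -3, 0, 0, 0]])

```text
time_s: 7.4
ee_pos: [0.5478, 0.1643, 0.0534]
eef_rot: [0.999, -0.054, 0.001, -0.0]
ft_force: [-1.8, -1.1, 12.2]
gripper_width: 0.0004
```

Request:
play_rows(moves=[[0, -2, 0, 0, 0], [0, -2, 0, 0, 0], [0, -2, 0, 0, 0], [0, -2, 0, 0, 0], [0, -2, 0, 0, 0], [0, -2, 0, 0, 0], [0, -2, 0, 0, 0], [0, -1, 0, 0, 0], [0, 0, 0, 0, 0]])

```text
time_s: 8.3
ee_pos: [0.5494, 0.1782, 0.0533]
eef_rot: [0.999, -0.054, 0.001, 0.0]
ft_force: [-2.2, -1.7, 12.2]
gripper_width: 0.0004
```

Run:
```python
from plant import env, vision
import cv2
s=env.observe(); print(s['time_s'],s['ee_pos'],s['ft_force'])
cv2.imwrite("pics/w4.png",vision.read_camera("wrist"))
```

```text
8.3 [0.5494193 0.1782404 0.0533359] [-2.20077267 -1.68176485 12.20866389]
```

View pics/w4.png

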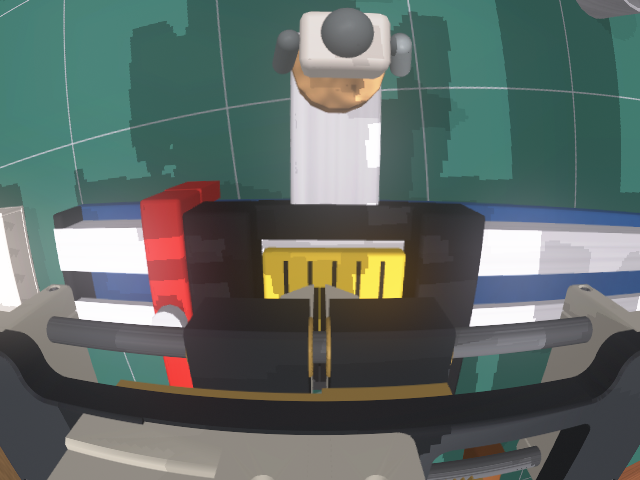

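Request:
play_rows(moves=[[0, -1, 0, 0, 0], [0, -1, 0, 0, 0], [0, -1, 0, 0, 0], [0, 0, 0, 0, 0]])

```text
time_s: 8.75
ee_pos: [0.5495, 0.1784, 0.0529]
eef_rot: [0.998, -0.055, 0.0, 0.002]
ft_force: [-1.6, -6.2, 11.7]
gripper_width: 0.0002
```

Request:
play_rows(moves=[[0, -1, 0, 0, 0], [0, -1, 0, 0, 0], [0, -1, 0, 0, 0], [0, 0, 0, 0, 0]])

```text
time_s: 9.15
ee_pos: [0.5497, 0.1802, 0.0526]
eef_rot: [0.998, -0.055, 0.0, 0.003]
ft_force: [-2.1, -9.0, 11.7]
gripper_width: 0.0003
```

Request:
play_rows(moves=[[0, 0, 0, 0, 0], [0, 0, -3, 0, 0], [0, 0, -3, 0, 0], [0, 0, -4, 0, 0], [0, 0, -5, 0, 0], [0, 0, -5, 0, 0], [0, 0, 0, 0, 0], [0, 0, 0, 0, 0]])

```text
time_s: 9.95
ee_pos: [0.5489, 0.1848, 0.0717]
eef_rot: [0.999, -0.054, 0.0, -0.0]
ft_force: [0.0, 0.3, -0.9]
gripper_width: 0.0005
```

Run:
```python
from plant import env, vision
import cv2
s=env.observe(); print(s['time_s'],s['ee_pos'],s['ft_force'])
cv2.imwrite("pics/w5.png",vision.read_camera("wrist"))
```

```text
9.95 [0.54886471 0.18475611 0.07173574] [ 0.00410335  0.34993187 -0.8646186 ]
```

View pics/w5.png

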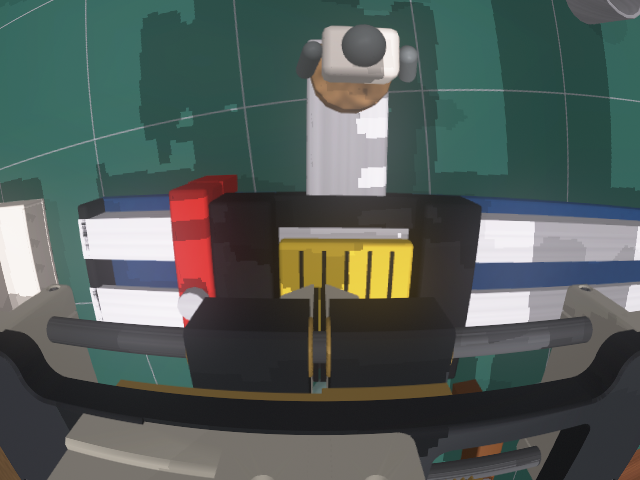

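The tip is clear of the pad and the carriage sits flush against the red stop. I'll raise the arm and check from above.

Request:
play_rows(moves=[[0, 0, -20, 0, 0], [0, 0, -30, 0, 0], [0, 0, -30, 0, 0], [0, 0, -20, 0, 0], [-10, 10, 0, 0, 0], [-10, 20, 0, 0, 0], [-10, 20, 0, 0, 0], [0, 0, 0, 0, 0], [0, 0, 0, 0, 0]])

```text
time_s: 10.9
ee_pos: [0.5138, 0.1377, 0.1717]
eef_rot: [0.999, -0.054, 0.0, 0.0]
ft_force: [-0.1, -0.6, 0.2]
gripper_width: 0.0003
```

Run:
```python
from plant import env, vision
import cv2
s=env.observe(); print(s['time_s'],s['ee_pos'],s['eef_rot'],s['ft_force'])
cv2.imwrite("pics/w6.png",vision.read_camera("wrist"))
a=vision.read_camera("side")[205:375,260:420]; cv2.imwrite("pics/d6.png",cv2.resize(a,None,fx=3.5,fy=3.5,interpolation=cv2.INTER_CUBIC))
```

```text
10.9 [0.513778   0.13766026 0.1716776 ] [ 9.98525475e-01 -5.42850686e-02  8.20514005e-05  1.53630802e-05] [-0.05083114 -0.61177873  0.15099782]
```

View pics/w6.png

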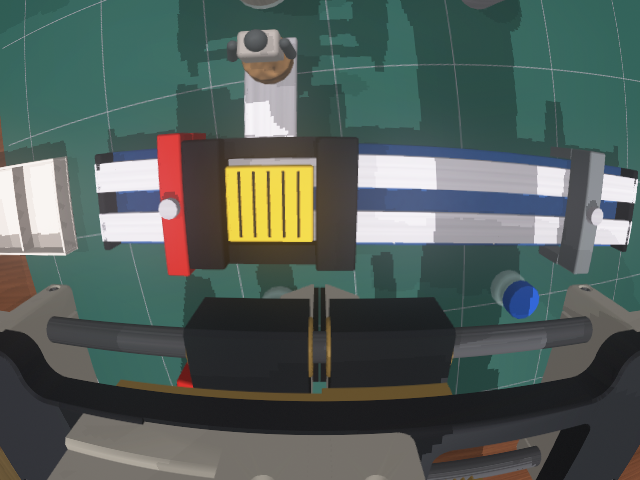

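View pics/d6.png

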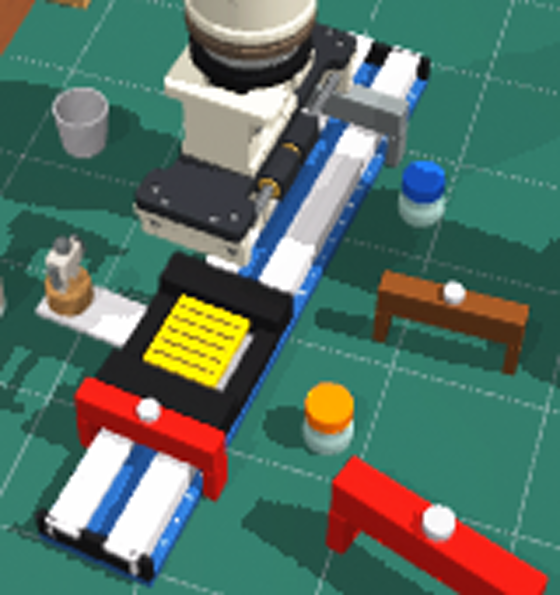

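Run:
```python
from h import *
s=env.observe();p=np.array(s['ee_pos']);q=s['eef_rot']
m=np.mean([won(c,.06,p,q) for c in[(226,167),(313,166),(314,241),(228,242)]],0)
r=won((168,209),.072,p,q);print(m,r,np.linalg.norm((r-m)[:2]))
print(env.hand_in())
```

```text
[0.54577831 0.17220256 0.06      ] [0.55406306 0.24734065 0.072     ] 0.0755934426963082
the job is handed in; nothing more can be done
None
```

I pressed the yellow pad about 7 mm down with the closed fingertips. Holding it there, I slid the carriage about 107 mm along the rail until it met the small red stop on the rail. I then lifted straight up so the pad came back and the brake holds the carriage, moved the arm clear, and handed the job in at about 11 s of the 38 s allowed.

- **Against the stop:** pushing further at the end raised the sideways force to about 9 N with almost no more movement. The last pictures show the carriage flush with the stop, and I measured 75.6 mm from the stop's centre to the pad's, against 75 mm nominal and a limit of 78 mm. My measurement is good to about 2 mm.
- **Pad up and arm clear:** the pad looks fully back up in the last pictures, and the wrist force is near zero. The pad height was judged by eye and not measured.
- **Model and loose items:** in the last pictures the model on its arm and the loose items in view (jars, cup, tray) look undisturbed. I did not measure them or look for the brush and clip block again.

No check failed or disagreed with another.

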